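# Hold a lever-lid scrap bin open, then let its lid down softly

## Task

Hold the green-lidded scrap bin open for the cook: press its lever paddle all the way down so that the lid stands fully open, and keep it there for three seconds. Then let the lever come up slowly under your fingertips so that the lid is shut without dropping or slamming, and move clear. Work the lid only through its lever, and leave the blue bin, the jar, the bowl and the spoon alone.

Things in the scene. Friction and masses are not known exactly. Their poses are not given: they have to be found in the camera images.
- green_bin: Steel countertop scrap bin, the scrap bin to use. Fixed to the bench, 170 (x) x 190 (y) x 160 mm high, open-topped, closed by a green lid of 180 x 200 x 8 mm. Origin: centre of its underside; its front, where the lever sticks out, faces its own -x; lid hinge along its own y at its rear rim (x = +89 mm). A fixed hinge block reaches 12 mm out of the front wall. Either bin may stand on the left or the right.
- green_lever (a joint): Green bin's press lever, rad: 0 up at rest, 0.5 fully pressed (rigid stop). Pivot along the bin's y at x = -97, z = 105 mm of its frame; paddle centre 110 mm out from it, 0.25 rad above level at rest, 0.25 below at the stop. No latch or spring: the lid's weight alone brings it up. Push at the paddle: 3 to 8 N as the lid leaves its rim, easing to 1 to 3 N open; lid weight varies.
- green_paddle (a point): Centre of the top face of the green bin's lever paddle: a flat plate 52 mm wide (bin's y), 36 mm long (bin's x), 8 mm thick, on two steel arms, in front of the bin. About 132 mm above the bench at rest, 78 mm when fully pressed (about 54 mm travel, nearly straight down). Axes turn with the lever.
- blue_bin: Steel countertop scrap bin, same bin with blue lid and blue paddle; not to be touched. Fixed to the bench, 170 (x) x 190 (y) x 160 mm high, open-topped, closed by a blue lid of 180 x 200 x 8 mm. Origin: centre of its underside; its front, where the lever sticks out, faces its own -x; lid hinge along its own y at its rear rim (x = +89 mm). A fixed hinge block reaches 12 mm out of the front wall. Either bin may stand on the left or the right.
- blue_lever (a joint): Blue bin's press lever, rad: 0 up at rest, 0.5 fully pressed (rigid stop). Pivot along the bin's y at x = -97, z = 105 mm of its frame; paddle centre 110 mm out from it, 0.25 rad above level at rest, 0.25 below at the stop. No latch or spring: the lid's weight alone brings it up. Push at the paddle: 3 to 8 N as the lid leaves its rim, easing to 1 to 3 N open; lid weight varies.
- blue_paddle (a point): Centre of the top face of the blue bin's lever paddle: a flat plate 52 mm wide (bin's y), 36 mm long (bin's x), 8 mm thick, on two steel arms, in front of the bin. About 132 mm above the bench at rest, 78 mm when fully pressed (about 54 mm travel, nearly straight down). Axes turn with the lever.
- green_lid: The green lid panel, 180 x 200 x 8 mm, moved only by way of the lever; origin at the middle of its front edge (164 mm above the bench when shut), hinge line 182 mm behind along its own +x. Its tilt is 0 shut and 1.2 rad fully open. Rigidly linked to the lever: lid angle = 2.4 x lever angle, both ways. Let go, it drops and slams at over 2 rad/s; closing slower than 1.8 rad/s throughout (lever slower than 0.75 rad/s, paddle rising slower than about 80 mm/s) is gentle.
- jar: Bystander: glass jar with green cap, loose, 68 mm across, 110 mm high, standing between the two bins; origin at the centre of its underside.
- bowl: Bystander: loose steel bowl, 170 mm across, 60 mm high, towards the robot's left; origin at the centre of its underside.
- spoon: Bystander: loose steel spoon lying on the bench, towards the robot's right, origin under its middle.

How it is judged:
By the outcome, as a careful person would: the job done as asked, in the order asked, and still so for the second after the job is handed in, with the robot touching nothing.
It also fails if it takes over 48 s, if anything falls off the work surface, if the arm or the gripper's body presses on something with over 40 N, if the wrist force passes 120 N, or if a joint passes its speed limit or range.

## Robot

A 7-joint arm with a two-finger parallel gripper is mounted at the origin on the work surface. World frame = base frame: x ahead of the robot, y to its left, z up, the work surface at z = 0. Lengths are in m, angles in rad, forces in N, time in s.
With the tool pointing down it reaches from about 0.425 to 0.875 m from the base axis. Payload 9.9 kg.
Tool frame: the origin (TCP) lies on the mounting face of the last link; the fingertips stand 173 mm ahead of it and the grasp point (between the pads) lies 155 mm ahead of it; x points along the fingers, y is the direction in which the jaws open and shut, and the axes are right-handed (so a half turn about x gives the same grasp; the last joint's range is limited). The gripper opens to 85 mm and grips with 20 to 120 N. Pads are 22 mm wide; open, the fingers measure 114 mm over their backs; the gripper's body (76 mm by 85 mm) begins 54 mm behind the grasp point. The pads swing forward as they close: fully open they stand 13 mm farther back than shut.
Start: joints at [1.05, 0.576, 0.025, 1.437, -0.015, 1.129, -0.057], TCP at [0.286, -0.612, 0.405] pointing down, gripper open.
Joint ranges: [-2.76, 2.76], [-0.34, 2.15], [-1.52, 1.57], [0.19, 2.46], [-1.09, 4.23], [0.17, 1.99], [-2.82, 2.82]. Speed limits (rad/s): [2.22, 2.22, 3.01, 3.01, 3.14, 3.14, 3.14].

## Interface

Orientations are given as a unit quaternion [x, y, z, w].
In Python, from workcell import manip, get_image, order, boxes_of gives the robot as it stands. The module is installed in compiled form; this text tells all that it offers.
- The arm moves only by the shell command python3 -m creep 'ROWS' [FORCE]. ROWS is JSON, one flat list of numbers, 7 for each row, row after row: the shift along the tool's x, y, z in mm, then the turn, a rotation vector about the tool's x, y, z in degrees, then the finger opening in mm, from 0 to 85.4. In form: [dx, dy, dz, ax, ay, az, jaw, dx, dy, dz, ax, ay, az, jaw, ...]. A call has exactly 10 rows; each row is the pose to reach, as a shift and turn from the pose commanded when the call began, along the tool's axes at that moment; what a row does not reach only later rows make up. A row lasts 1/10 s, in which the tool goes at most 50 mm and 8.59 degrees, less where a joint would pass 70% of its speed; a pose out of reach is approached as far as the arm can. A call with a gripper value outside its range is refused whole. The fingers move at their own pace and stop on an object; FORCE is the grip in N (left out, the last holds). Time passes only in rows, so rows that repeat a pose let the fingers close, or fill a call up. It gives the time, the measured TCP pose, the force and the opening at its end, in the units of the state.
- manip.get_state(): the state, without advancing time (a new reading comes with each control period).
- get_image(name): name is "scene" or "side" or "wrist"; returns a dict with "image" (384x512x3 uint8, red, green, blue), "depth" (384x512 float32, m along the optical axis (not along the pixel's ray), 0 where there is no reading), "K" (3x3 intrinsics, pixels), "camera_from_world" (4x4, takes a point from world to camera coordinates). Camera axes: x right, y up, looking along -z (the intrinsics and any distortion apply to the point x, -y, -z); pixel columns grow to the right and rows downward; lengths in m; the calibration is good to about 2 mm. A picture is of the moment at which its call begins.
- order.hand_in(): hands the job in, once; it reports no verdict.
Trained networks look in the newest picture that a camera, given by its name, has taken for a name from the list of things; names that differ only in an ending like _2 or _b are one class to them, and where a whole thing is asked for, a point or a joint stands for the part that bears it (a point fixed in the world has none). Each returns a list of dicts, best first, with "conf" (0 to 1); they miss things now and then, are a little off and sometimes report something else, mostly with a low value. They report only what shows in the picture. A call takes as long as a camera call.
- boxes_of(thing, camera): "box" ([left, top, right, bottom] in pixels, round what is visible of it).
The state is a dict: "time": time; "joint_pos": joint angles; "qd": joint speeds; "tau": joint torques, N m; "ee_pos": TCP position; "tcp_rot": TCP orientation; "force": force on the tool from outside, world axes, zero at the start; "torque": the same for the moment, N m; "grip_width": opening from 0.0 (shut) to 1.0 (fully open).
Only numpy, scipy, OpenCV 4.12 (cv2) and the standard library are available. Lean on these libraries where they do the work, as an engineer would, in place of code of your own. Each camera call takes 0.05 s, during which the arm holds its last target.

## Working session

There is one attempt and no reset: what is moved stays moved. The work goes in short steps, Python scripts to look and compute and a shell command to move; the robot and the scene stay as the last step left them, time stands still between calls to the robot, and variables do not carry over. Pictures are saved under pics/ and viewed, and the job is handed in when it is done.

```bash
mkdir -p pics; python3 - <<'E'
from workcell import manip, get_image, boxes_of
import cv2
print(manip.get_state())
for c in ["scene","side"]:
    d=get_image(c); cv2.imwrite(f"pics/{c}0.png",d["image"][:,:,::-1])
    for t in ["green_bin","green_paddle","blue_paddle","green_lid"]:
        print(c,t,boxes_of(t,c)[:2])
E
```

```text
{'time': 0.0, 'joint_pos': array([ 1.0501678 ,  0.57651753,  0.02479652,  1.43790639, -0.0149942 ,
        1.12896999, -0.05646727]), 'qd': array([ 3.05894327e-04,  1.00424857e-03, -1.56798152e-04,  9.86018933e-04,
       -2.26906113e-03, -1.39473198e-05, -8.61928953e-04]), 'tau': array([ 8.39316199e-04, -7.65776968e+01,  2.25054905e+00, -2.85979056e+01,
        1.53437461e-02,  1.26679082e-02,  1.01494322e-05]), 'ee_pos': array([ 0.28554159, -0.61145124,  0.40385171]), 'tcp_rot': array([-0.69015325, -0.15380789,  0.69044463, -0.1527018 ]), 'force': array([ 0.2610462 ,  0.43696999, -0.72126327]), 'torque': array([0.04085686, 0.0226594 , 0.00184786]), 'grip_width': 1.000119855934477}
scene green_bin [{'box': [286.7, 142.2, 370.8, 226.6], 'conf': 0.77}]
scene green_paddle [{'box': [289.3, 142.8, 310.9, 163.4], 'conf': 0.46}]
scene blue_paddle [{'box': [194.4, 218.2, 223.0, 247.5], 'conf': 0.82}]
scene green_lid [{'box': [299.5, 147.0, 374.3, 201.5], 'conf': 0.81}]
side green_bin [{'box': [228.8, 121.0, 281.7, 180.4], 'conf': 0.57}]
side green_paddle [{'box': [232.2, 153.6, 241.7, 160.5], 'conf': 0.64}]
side blue_paddle []
side green_lid [{'box': [227.9, 122.3, 281.7, 155.8], 'conf': 0.74}]
```

View pics/scene0.png

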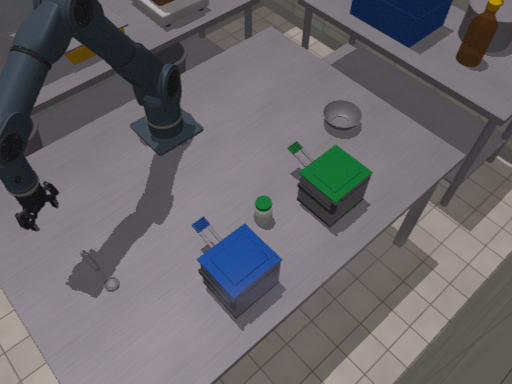

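View pics/side0.png

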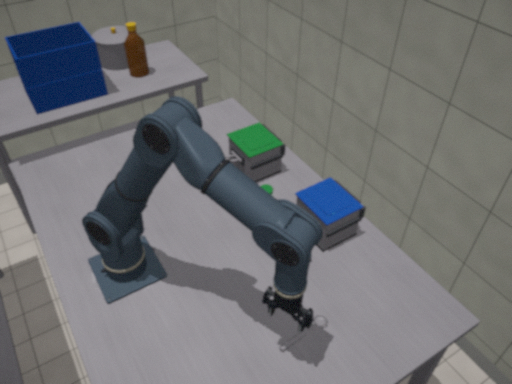

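The scene view shows the green bin on the robot's left, with its paddle at about (295,147) and its lid around (336,175). The blue bin is on the right with its paddle at (201,225). The jar's cap is at (263,203) and the bowl is at (342,117). Next I'll measure the green parts with depth.

```bash
cat > h.py <<'E'
import numpy as np,cv2
from workcell import manip,get_image
from scipy.spatial.transform import Rotation as R
def cloud(d):
    K=d["K"];z=d["depth"].astype(float);v,u=np.mgrid[:z.shape[0],:z.shape[1]]
    P=np.stack([(u-K[0,2])/K[0,0]*z,-(v-K[1,2])/K[1,1]*z,-z,np.ones_like(z)],-1)
    return (P@np.linalg.inv(d["camera_from_world"]).T)[...,:3]
def green(d,col=1):
    im=d["image"].astype(int);o=[c for c in range(3) if c!=col]
    return (im[...,col]>im[...,o[0]]*1.6+15)&(im[...,col]>im[...,o[1]]*1.6+15)&(d["depth"]>0)
def blobs(d,col=1,mn=20):
    m=green(d,col);n,l,s,c=cv2.connectedComponentsWithStats(m.astype(np.uint8))
    W=cloud(d)
    return [(s[i],c[i],W[l==i]) for i in range(1,n) if s[i,4]>=mn]
E
python3 - <<'E'
from h import *
for c in ["scene","side"]:
    d=get_image(c);print(c,[k for k in d], d["K"].round(1).tolist(),d["camera_from_world"].round(3).tolist())
    for col in (1,2):
      for s,ce,p in blobs(d,col):
        print(col,s.tolist(),ce.round(1),np.median(p,0).round(4),p.mean(0).round(4),cv2.minAreaRect((p[:,:2]*1000).astype(np.float32)))
E
```

```text
scene ['image', 'depth', 'K', 'camera_from_world'] [[454.8, 0.0, 256.2], [0.0, 454.8, 194.4], [0.0, 0.0, 1.0]] [[0.666, 0.746, 0.011, -0.388], [-0.611, 0.537, 0.582, 0.289], [0.428, -0.395, 0.813, -1.972], [0.0, 0.0, 0.0, 1.0]]
1 [288, 145, 11, 9, 33] [293.2 148.7] [0.525  0.2368 0.1315] [0.5244 0.2395 0.1319] ((521.5125732421875, 241.83963012695312), (30.487712860107422, 35.98685073852539), 0.28853124380111694)
1 [300, 146, 72, 56, 2081] [335.  172.9] [0.7272 0.2447 0.1704] [0.7259 0.2463 0.1704] ((722.2314453125, 251.56553649902344), (176.68951416015625, 202.06956481933594), 0.7048491835594177)
1 [256, 196, 15, 13, 161] [263.1 202.3] [ 0.6217 -0.0028  0.11  ] [ 0.6212 -0.0031  0.1099] ((620.4842529296875, -2.7410354614257812), (50.20327377319336, 57.25202941894531), 46.45074462890625)
2 [378, 0, 64, 37, 299] [412.7  13.8] [0.3392 1.2589 0.1575] [0.2932 1.2884 0.1473] ((278.97418212890625, 1292.3743896484375), (319.607421875, 176.4967498779297), 37.928131103515625)
2 [441, 0, 8, 10, 22] [443.9   4.2] [0.3494 1.473  0.1616] [0.3496 1.4666 0.153 ] ((348.4635925292969, 1462.40490722656
[... 916 characters left out ...]
09] [0.7168 0.2402 0.1709] ((722.5906372070312, 243.86904907226562), (195.97943115234375, 177.1832733154297), 89.73450469970703)
1 [263, 186, 8, 6, 29] [267.1 188. ] [ 0.6268 -0.0019  0.1111] [ 0.6269 -0.0036  0.1113] ((623.3276977539062, -4.978200912475586), (34.77540588378906, 26.460880279541016), 66.2088851928711)
2 [7, 23, 99, 90, 5649] [58.  65.9] [0.1413 1.253  0.223 ] [0.1442 1.3268 0.2024] ((148.33470153808594, 1398.3121337890625), (348.8692626953125, 395.1316833496094), 89.60284423828125)
2 [297, 179, 65, 45, 1592] [328.7 200.8] [ 0.7503 -0.2426  0.1706] [ 0.752  -0.2404  0.1706] ((755.6351928710938, -234.94613647460938), (184.04074096679688, 197.90757751464844), 0.8696367144584656)
```

```bash
cat >> h.py <<'E'
def delta(tgt):
    s=manip.get_state();r=R.from_quat(s["tcp_rot"]);return r.inv().apply(np.array(tgt)-s["ee_pos"])*1000
E
python3 - <<'E'
from h import *
s=manip.get_state();print(R.from_quat(s["tcp_rot"]).as_matrix().round(3))
print(delta([0.522,0.244,0.404]),delta([0.522,0.244,0.355]),s["force"],s["time"])
d=get_image("scene");W=cloud(d);print(W[105,342],W[117,342],W[117,327],W[117,358])
E
```

```text
[[ 0.     0.423 -0.906]
 [ 0.    -0.906 -0.423]
 [-1.    -0.    -0.   ]]
[   0.74739477 -675.29362539 -576.18390022] [  49.74739471 -675.2933633  -576.18148687] [-0.31155556  0.21705882 -0.48540755] 0.6
[0.42713223 0.64951718 0.03392247] [0.46049504 0.61961523 0.0044126 ] [0.43160728 0.54835447 0.02930805] [0.52623452 0.64096049 0.03955733]
```

```bash
python3 -m creep '[0,-11,-10,0,0,0,0, 0,-34,-29,0,0,0,0, 0,-65,-55,0,0,0,0, 0,-100,-85,0,0,0,0, 0,-135,-115,0,0,0,0, 0,-170,-145,0,0,0,0, 0,-205,-175,0,0,0,0, 0,-240,-205,0,0,0,0, 0,-275,-235,0,0,0,0, 0,-310,-265,0,0,0,0]' 20
python3 -m creep '[0,-35,-30,0,0,0,0, 0,-70,-60,0,0,0,0, 0,-105,-90,0,0,0,0, 0,-140,-120,0,0,0,0, 0,-175,-149,0,0,0,0, 0,-210,-179,0,0,0,0, 0,-245,-209,0,0,0,0, 0,-280,-239,0,0,0,0, 0,-315,-269,0,0,0,0, 0,-340,-290,0,0,0,0]'
python3 - <<'E'
from h import *
s=manip.get_state();print(s)
print(delta([0.522,0.244,0.404]))
E
```

```text
time: 1.65
ee_pos: [0.3947, -0.2168, 0.4051]
tcp_rot: [0.691, 0.153, -0.69, 0.153]
force: [1.1, 0.0, 0.1]
grip_width: 0.003
time: 2.65
ee_pos: [0.5136, 0.2154, 0.4048]
tcp_rot: [0.69, 0.154, -0.69, 0.153]
force: [-0.2, 0.0, 0.2]
grip_width: 0.002
{'time': 2.65, 'joint_pos': array([-0.3092193 ,  0.4054211 , -0.24805738,  1.74828757,  0.11422503,
        1.00084163, -1.73153269]), 'qd': array([-0.45448301,  0.27404537, -0.00752152, -0.45473829,  0.08027538,
        0.20140313, -0.47128332]), 'tau': array([  2.32352234, -63.18129301,  -2.41443805, -24.89127338,
        -0.1947247 ,  -0.37499492,   0.57126017]), 'ee_pos': array([0.5136482 , 0.21542103, 0.40484379]), 'tcp_rot': array([ 0.69044209,  0.15434429, -0.68985941,  0.1534977 ]), 'force': array([-0.24696499,  0.04476799,  0.1749609 ]), 'torque': array([-0.04199017, -0.0485373 , -0.00754021]), 'grip_width': 0.0017907019131197586}
[  0.88685543 -22.32097147 -19.70303998]
```

```bash
python3 -m creep '[0,-15,-12,0,0,0,0, 0,-25,-21,0,0,0,0, 10,-25,-21,0,0,0,0, 25,-25,-21,0,0,0,0, 40,-25,-21,0,0,0,0, 55,-25,-21,0,0,0,0, 65,-25,-21,0,0,0,0, 70,-25,-21,0,0,0,0, 70,-25,-21,0,0,0,0, 70,-25,-21,0,0,0,0]'
python3 - <<'E'
from h import *
s=manip.get_state();print(s["ee_pos"],s["force"],s["grip_width"])
ims=[]
for c in ["scene","side","wrist"]:
    d=get_image(c); cv2.imwrite(f"pics/{c}1.png",d["image"][:,:,::-1])
    for sg,ce,p in blobs(d,1):
        print(c,sg.tolist(),np.median(p,0).round(4),cv2.minAreaRect((p[:,:2]*1000).astype(np.float32)))
    ims.append(d["image"])
cv2.imwrite("pics/c1.png",np.vstack([np.hstack([ims[0][60:260,200:500],ims[1][60:260,150:450]])])[:,:,::-1])
E
```

```text
time: 3.65
ee_pos: [0.5221, 0.2434, 0.3351]
tcp_rot: [0.691, 0.153, -0.69, 0.153]
force: [0.3, -0.3, -0.2]
grip_width: -0.002
[0.52211039 0.24338705 0.33514477] [ 0.32694538 -0.33608878 -0.16640752] -0.0017997224902859816
scene [300, 146, 71, 56, 2090] [0.7275 0.2445 0.1703] ((722.3842163085938, 249.51885986328125), (177.7955322265625, 202.68431091308594), 1.31586492061615)
scene [256, 196, 15, 14, 164] [ 0.622  -0.0041  0.1102] ((619.3984985351562, -1.7068710327148438), (49.878631591796875, 58.013832092285156), 48.32842254638672)
side [229, 124, 52, 32, 926] [0.7162 0.2394 0.171 ] ((722.1732177734375, 248.35935974121094), (197.43881225585938, 174.84130859375), 89.68673706054688)
side [261, 186, 10, 9, 73] [ 0.6155 -0.0083  0.1111] ((616.905029296875, -6.292793273925781), (53.050575256347656, 37.563453674316406), 56.12883758544922)
wrist [251, 0, 261, 136, 18208] [0.6472 0.2145 0.1682] ((655.0816040039062, 225.67861938476562), (43.65584182739258, 142.36532592773438), 0.35839566588401794)
wrist [202, 179, 85, 60, 2088] [0.5248 0.2561 0.1315] ((523.0263061523438, 251.45333862304688), (34.58586120605469, 51.05134963989258), 1.0939767360687256)
```

View pics/c1.png

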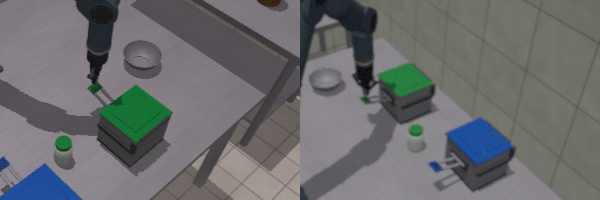

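View pics/wrist1.png

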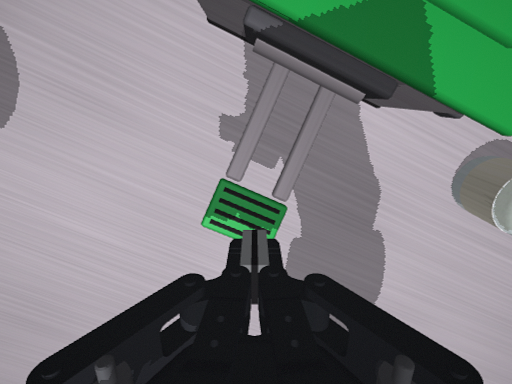

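The wrist view shows the whole paddle, centred at (245,210) px, which works out to (0.523, 0.251) with the right height (0.1315) and size. I'll shift 7 mm and start pressing slowly.

```bash
python3 -m creep '[0,-3,-2,0,0,0,0, 5,-6,-4,0,0,0,0, 12,-6,-4,0,0,0,0, 18,-6,-4,0,0,0,0, 23,-6,-4,0,0,0,0, 27,-6,-4,0,0,0,0, 30,-6,-4,0,0,0,0, 33,-6,-4,0,0,0,0, 36,-6,-4,0,0,0,0, 39,-6,-4,0,0,0,0]'
python3 -m creep '[3,0,0,0,0,0,0, 6,0,0,0,0,0,0, 9,0,0,0,0,0,0, 12,0,0,0,0,0,0, 15,0,0,0,0,0,0, 18,0,0,0,0,0,0, 21,0,0,0,0,0,0, 24,0,0,0,0,0,0, 27,0,0,0,0,0,0, 30,0,0,0,0,0,0]'
python3 - <<'E'
from h import *
s=manip.get_state();print(s["ee_pos"],s["force"],s["grip_width"])
ims=[]
for c in ["scene","side","wrist"]:
    d=get_image(c)
    ims.append(d["image"])
cv2.imwrite("pics/c2.png",np.hstack([ims[0][60:260,200:500],ims[1][60:260,150:450]])[:,:,::-1])
cv2.imwrite("pics/w2.png",ims[2][:,:,::-1])
E
```

```text
time: 4.8
ee_pos: [0.5226, 0.2509, 0.296]
tcp_rot: [-0.69, -0.153, 0.69, -0.153]
force: [-4.3, -0.2, 7.9]
grip_width: -0.0
time: 5.8
ee_pos: [0.5229, 0.251, 0.2659]
tcp_rot: [0.69, 0.153, -0.69, 0.153]
force: [-1.3, -0.3, 4.4]
grip_width: 0.0
[0.52285307 0.2509608  0.26586665] [-1.34689963 -0.27879908  4.44961302] 3.4196470753267825e-05
```

View pics/c2.png

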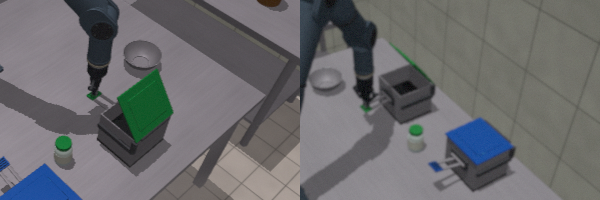

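View pics/w2.png

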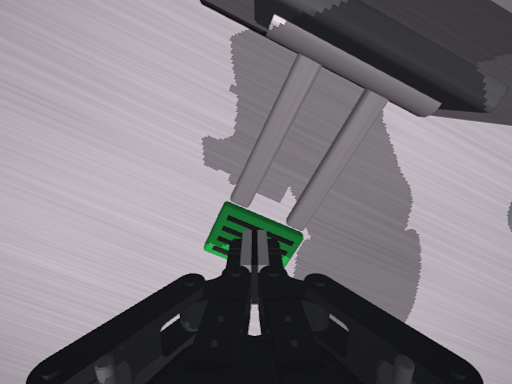

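The lid is well open and the fingertips are centred on the paddle (250,235 px in the wrist view). About 15 mm is left to the stop, so I'll press on slowly.

```bash
python3 -m creep '[3,0,0,0,0,0,0, 5,0,0,0,0,0,0, 7,0,0,0,0,0,0, 9,0,0,0,0,0,0, 11,0,0,0,0,0,0, 13,0,0,0,0,0,0, 14,0,0,0,0,0,0, 15,0,0,0,0,0,0, 15,0,0,0,0,0,0, 15,0,0,0,0,0,0]'
```

```text
time: 6.95
ee_pos: [0.5232, 0.2508, 0.2524]
tcp_rot: [0.691, 0.153, -0.69, 0.153]
force: [-3.0, -3.3, 23.9]
grip_width: -0.002
```

The force has risen to 24 N and the motion has stalled at 0.2524, so the lever is on its stop. I'll hold here and check the lid.

```bash
for i in 1 2; do python3 -m creep '[0,0,0,0,0,0,0, 0,0,0,0,0,0,0, 0,0,0,0,0,0,0, 0,0,0,0,0,0,0, 0,0,0,0,0,0,0, 0,0,0,0,0,0,0, 0,0,0,0,0,0,0, 0,0,0,0,0,0,0, 0,0,0,0,0,0,0, 0,0,0,0,0,0,0]'; done
python3 - <<'E'
from h import *
ims=[]
for c in ["scene","side","wrist"]:
    d=get_image(c); ims.append(d["image"])
    for sg,ce,p in blobs(d,1,60):
        n=np.linalg.svd(p-p.mean(0),full_matrices=False)[2][2]
        print(c,sg.tolist(),np.median(p,0).round(4),"tilt",np.arccos(abs(n[2])).round(3),np.percentile(p[:,2],98))
cv2.imwrite("pics/c3.png",np.hstack([ims[0][60:260,200:500],ims[1][60:260,150:450]])[:,:,::-1])
E
```

```text
time: 7.95
ee_pos: [0.5232, 0.2508, 0.2524]
tcp_rot: [0.691, 0.153, -0.69, 0.153]
force: [-2.7, -2.5, 23.3]
grip_width: -0.001
time: 8.95
ee_pos: [0.5232, 0.2508, 0.2524]
tcp_rot: [0.691, 0.153, -0.69, 0.153]
force: [-3.9, -3.0, 23.7]
grip_width: 0.0
scene [329, 131, 44, 69, 1178] [0.7815 0.2398 0.2732] tilt 1.193 0.3355455579779403
scene [256, 196, 15, 14, 161] [ 0.6212 -0.0038  0.1098] tilt 0.036 0.1166853753686504
side [261, 186, 10, 8, 72] [ 0.6158 -0.0097  0.1119] tilt 0.07 0.11928652322619006
wrist [206, 199, 98, 66, 2008] [0.5366 0.2608 0.0796] tilt 0.179 0.0823525602512984
```

View pics/c3.png

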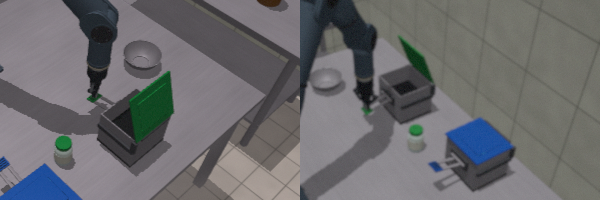

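The lid's measured tilt is 1.193 rad, so it is fully open. I'll hold for 2 more seconds, then release at 20 mm/s.

```bash
for i in 1 2; do python3 -m creep '[0,0,0,0,0,0,0, 0,0,0,0,0,0,0, 0,0,0,0,0,0,0, 0,0,0,0,0,0,0, 0,0,0,0,0,0,0, 0,0,0,0,0,0,0, 0,0,0,0,0,0,0, 0,0,0,0,0,0,0, 0,0,0,0,0,0,0, 0,0,0,0,0,0,0]'; done
python3 -m creep '[-1,0,0,0,0,0,0, -2,0,0,0,0,0,0, -4,0,0,0,0,0,0, -6,0,0,0,0,0,0, -8,0,0,0,0,0,0, -10,0,0,0,0,0,0, -12,0,0,0,0,0,0, -14,0,0,0,0,0,0, -16,0,0,0,0,0,0, -18,0,0,0,0,0,0]'
python3 -m creep '[-2,0,0,0,0,0,0, -4,0,0,0,0,0,0, -6,0,0,0,0,0,0, -8,0,0,0,0,0,0, -10,0,0,0,0,0,0, -12,0,0,0,0,0,0, -14,0,0,0,0,0,0, -16,0,0,0,0,0,0, -18,0,0,0,0,0,0, -20,0,0,0,0,0,0]'
```

```text
time: 10.1
ee_pos: [0.5232, 0.2508, 0.2524]
tcp_rot: [0.691, 0.153, -0.69, 0.153]
force: [-3.4, -2.8, 23.8]
grip_width: 0.003
time: 11.1
ee_pos: [0.5232, 0.2508, 0.2524]
tcp_rot: [0.691, 0.153, -0.69, 0.153]
force: [-4.0, -2.8, 24.1]
grip_width: 0.001
time: 12.1
ee_pos: [0.5229, 0.2508, 0.2689]
tcp_rot: [-0.69, -0.153, 0.69, -0.153]
force: [-3.2, 0.1, 3.3]
grip_width: -0.0
time: 13.1
ee_pos: [0.5234, 0.2508, 0.2891]
tcp_rot: [0.691, 0.153, -0.69, 0.153]
force: [-1.8, -0.4, 5.2]
grip_width: -0.002
```

```bash
python3 -m creep '[-2,0,0,0,0,0,0, -4,0,0,0,0,0,0, -6,0,0,0,0,0,0, -8,0,0,0,0,0,0, -9,0,0,0,0,0,0, -10,0,0,0,0,0,0, -11,0,0,0,0,0,0, -12,0,0,0,0,0,0, -13,0,0,0,0,0,0, -14,0,0,0,0,0,0]'
python3 -m creep '[-1,0,0,0,0,0,0, -2,0,0,0,0,0,0, -3,0,0,0,0,0,0, -4,0,0,0,0,0,0, -5,0,0,0,0,0,0, -6,0,0,0,0,0,0, -7,0,0,0,0,0,0, -8,0,0,0,0,0,0, -9,0,0,0,0,0,0, -10,0,0,0,0,0,0]'
```

```text
time: 14.1
ee_pos: [0.5248, 0.2507, 0.3037]
tcp_rot: [0.692, 0.153, -0.689, 0.153]
force: [3.8, -1.0, 5.1]
grip_width: 0.0
time: 15.1
ee_pos: [0.5229, 0.2508, 0.3127]
tcp_rot: [-0.69, -0.153, 0.69, -0.153]
force: [0.6, -0.1, -1.0]
grip_width: -0.001
```

Contact is lost with the lever up. I'll move clear and check.

```bash
python3 -m creep '[-3,0,0,0,0,0,0, -10,0,0,0,0,0,0, -20,0,0,0,0,0,0, -35,0,0,0,0,0,0, -50,0,0,0,0,0,0, -65,0,0,0,0,0,0, -80,0,0,0,0,0,0, -90,0,0,0,0,0,0, -95,0,0,0,0,0,0, -95,0,0,0,0,0,0]'
python3 - <<'E'
from h import *
s=manip.get_state();print(s["ee_pos"],s["force"],abs(s["qd"]).max())
ims=[]
for c in ["scene","side","wrist"]:
    d=get_image(c); ims.append(d["image"])
    for sg,ce,p in blobs(d,1,60):
        n=np.linalg.svd(p-p.mean(0),full_matrices=False)[2][2]
        print(c,sg.tolist(),np.median(p,0).round(4),"tilt",np.arccos(abs(n[2])).round(3))
cv2.imwrite("pics/c4.png",np.hstack([ims[0][60:260,200:500],ims[1][60:260,150:450]])[:,:,::-1])
E
```

```text
time: 16.1
ee_pos: [0.5231, 0.2508, 0.4084]
tcp_rot: [0.691, 0.153, -0.69, 0.153]
force: [-0.1, -0.6, 0.8]
grip_width: -0.002
[0.52306657 0.25079233 0.40842135] [-0.09018974 -0.57922299  0.75666748] 0.021768081333678815
scene [300, 146, 72, 56, 2083] [0.7279 0.2439 0.1704] tilt 0.005
scene [256, 196, 15, 14, 161] [ 0.6206 -0.0037  0.1105] tilt 0.044
side [229, 124, 52, 33, 919] [0.7179 0.2386 0.1711] tilt 0.006
side [261, 186, 10, 9, 74] [ 0.6155 -0.0073  0.1107] tilt 0.074
wrist [189, 0, 323, 126, 21183] [0.6611 0.2156 0.1686] tilt 0.054
wrist [222, 160, 62, 53, 1331] [0.5232 0.2522 0.1322] tilt 0.252
wrist [473, 167, 39, 55, 1631] [0.6135 0.0159 0.1098] tilt 0.202
```

View pics/c4.png

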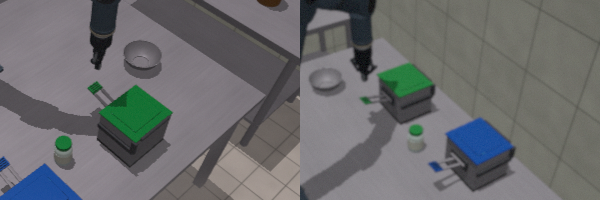

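The lid is shut, with a measured tilt of 0.005 rad. The paddle is back at its rest height and tilt (0.132 m, 0.252 rad), and the tool is about 10 cm clear of it.

```bash
python3 -c "
from workcell import order
print(order.hand_in())"
```

```text
the job is handed in; nothing more can be done
None
```

The green bin's lid was opened fully, held and shut again using only its lever, and I handed the job in at about 16 s on the robot's clock.

- **Opening and hold:** I pressed the green paddle with closed fingertips down to its stop and held it there for a little over 4 s at about 24 N. The lid's tilt measured 1.193 rad during the hold, against 1.2 rad for fully open.
- **Closing:** I let the lever up at 20 mm/s or less, well under the 80 mm/s limit. The fingers were still carrying load when checked 54 mm or less from the top. They had lost contact by the next reading, with the lever up.
- **Last checks:** the lid's tilt was 0.005 rad and the paddle was back at its rest height and tilt (0.132 m, 0.252 rad). The tool was about 10 cm clear of the paddle, with no significant force on it.
- **Bystanders:** the jar measured unmoved to within a few millimetres. The arm's path stayed clear of the blue bin, bowl and spoon. The blue bin and bowl looked unchanged in the last pictures. I did not re-check the spoon after the start.

No checks failed. The first paddle estimate was about 7 mm off in y, and I corrected it from the wrist camera before touching the paddle.

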